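Unsnap the filter lid of a blower housing

ROBOT

A 7-joint arm with a two-finger parallel gripper is mounted at the origin on the work surface. World frame = base frame: x ahead of the robot, y to its left, z up, the work surface at z = 0. Lengths are in m, angles in rad, forces in N, time in s.
With the tool pointing down it reaches from about 0.4 to 0.875 m from the base axis. Payload 6.5 kg.
Tool frame: the origin (TCP) lies midway between the tips of the shut fingers; the grasp point (between the pads) lies 19 mm behind it (arm.pinch_z is the distance from the TCP to the grasp point, in m); z points along the fingers, y is the line along which they close (so a half turn about z gives the same grasp; the last joint's range is limited). The gripper opens to 85 mm and grips with 20 to 120 N. Pads are 22 mm wide; open, the fingers measure 114 mm over their backs; the gripper's body (76 mm by 85 mm) begins 54 mm behind the grasp point. The pads swing forward as they close: fully open they stand 13 mm farther back than shut.
Start: joints at [-1.304, 0.536, -0.004, 1.538, 0.003, 1.067, -0.071], TCP at [0.212, 0.614, 0.231] pointing down, gripper open.
Joint ranges: [-2.7, 2.7], [-0.37, 2.16], [-1.27, 1.26], [0.24, 2.4], [-1.31, 4.45], [0.19, 1.91], [-2.76, 2.76]. Speed limits (rad/s): [2.39, 2.39, 3.14, 3.14, 3.14, 3.14, 3.14].

INTERFACE

Orientations are given as [roll, pitch, yaw] about the fixed x, y, z axes, in that order (R = Rz(yaw) Ry(pitch) Rx(roll)).
In Python, from rig import arm gives the robot as it stands.
- The arm moves only by the tool jog_arm, never from a script. Its argument "series" is a list of rows, each an object with "grip": the opening, from -1 (shut) to 1 (fully open); "travel": the shift along the tool's x, y, z in m, a list of three; "turn": the turn about the tool's z in degrees. A call has 1 to 20 rows; each row shifts and turns the commanded pose from where the row before left it, along the tool's axes as they then stand; what a row does not reach is not made up. A row lasts 1/12 s, in which the tool goes at most 41.7 mm and 7.16 degrees, less where a joint would pass 70% of its speed; a pose out of reach is approached as far as the arm can. A call with a gripper value outside its range is refused whole. The fingers move at their own pace and stop on an object; "newtons" is the grip in N (left out, the last holds). Time passes only in rows, so rows that do not move let the fingers close. It gives the time, the measured TCP pose, the force, the opening and the grip force at its end, in the units of the state.
- arm.sense(): the state, without advancing time (a new reading comes with each control period).
- arm.snapshot(name): name is "side" or "top"; returns a dict with "pixels" (420x560x3 uint8, red, green, blue), "fx", "fy", "cx", "cy" (pixels), "dist" ([k1, k2, p1, p2, k3] as OpenCV has them; the pictures are not rectified), "rvec" (rotation vector, rad) and "tvec" (3), from world to camera coordinates, as OpenCV has them. Camera axes: x right, y down, z forward; pixel columns grow to the right and rows downward; lengths in m; the calibration is good to about 2 mm. A picture is of the moment at which its call begins. There is no depth.
- arm.sign_off(): hands the job in; it is judged then, once.
Trained networks look in a picture, given as the dict that the camera call returned (one of the last four; its "shot" number tells which), for a name from the list of things; names that differ only in an ending like _2 or _b are one class to them, and where a whole thing is asked for, a point or a joint stands for the part that bears it (a point fixed in the world has none). Each returns a list of dicts, best first, with "confidence" (0 to 1); they miss things now and then, are a little off and sometimes report something else, mostly with a low value. They report only what shows in the picture. A call takes as long as a camera call. They do not tell look-alikes from the thing itself.
- arm.search_frame(picture, thing): "location" ([column, row] in pixels, amid what is visible of it).
- arm.landmark_of(picture, thing): "location" ([column, row] in pixels: a listed point, or the origin of a listed thing).
The state is a dict: "t": time; "q": joint angles; "joint_vel": joint speeds; "effort": joint torques, N m; "eef_pos": TCP position; "ee_rot": TCP orientation; "ft_force": force on the tool from outside, world axes, zero at the start; "ft_torque": the same for the moment, N m; "opening": finger opening in m; "grasp_force": force on a finger pad.
Only numpy, scipy, OpenCV 4.12 (cv2) and the standard library are available. Lean on these libraries where they do the work, as an engineer would, in place of code of your own. Each camera call takes 0.05 s, during which the arm holds its last target. There are 200 camera calls.

TASK

Open the filter port of the black blower housing that sits in the fixture: press its snap tab in with the fingertips and, keeping the tab down until the lid has started to move, push the released lid along its guides, away from the tab, right off its seat, so that it ends lying flat on the housing's deck, clear of the guides and of the port. Only press and push, gently: do not pinch or lift the lid, do not force it against the catch, and leave everything else where it is.

Things in the scene. Friction and masses are not known exactly. Their poses are not given: they have to be found in the camera images.
- fixture: Immovable fixture: rods, aluminium carriage plate 300 x 310 mm (top 64 mm up), white nests, black housing 252 x 112 mm, round fan collar 104 mm wide on its +y side (top 136 mm up). Origin on the table under the housing's middle, z up, x = the way the lid is pushed off. Along x: snap tab (root x = -124, 133 mm up), lid on its seat (x = -74 to 4), plain deck to x = 115; all coordinates in mm.
- seat (a point): Centre of the lid's seat (fixture x = -35, y = 0, 130 mm up; same axes). Seat and deck are one flat level. Guides along both sides (fixture x = -74 to 0) hold the lid down by lips 59 mm apart, their tops 9.5 mm above the seat; as high are two end stops behind the lid (x = -82 to -74.5, 50 mm apart). The port under the lid spans x = -54 to 0 and is 48 mm wide.
- deck (a point): Point on the plain deck where the lid is to lie (fixture x = 60, y = 0, 130 mm up; same axes). The deck runs from x = 0 to 115 mm, 105 mm wide, with a rim 7 mm high round it, so the lid can be pushed at most 111 mm from its seat.
- tab_ridge (a point): Top of the round cross ridge on the snap tab, where to press, straight down (at rest: fixture x = -92, y = 0, 135 mm up). Ridge 6 mm long in x, 30 mm wide, 6 mm above its tongue, 18 mm behind the lid's rear edge. The tongue runs on under the lid, where its barb stands in the lid's window and blocks it. Beside the tab the bay is 8 mm or more below the seat; no sideways give.
- tab (a joint): Snap tab, rad: 0 at rest, grows as the ridge is pressed down, stop at 0.17 (ridge 5.4 mm down). Sprung: about 4 N on the ridge to start, 8 N at 0.08, 13 N at the stop. From 0.08 (ridge 2.5 mm down) the barb is clear of the lid; let go before the lid has moved 3 mm it snaps back and blocks again. Springs back to 0 when the lid has left it.
- lid: Loose dark grey lid, 78 (x) x 66 (y) mm, plate 5 mm thick, 42 to 84 g. Origin at the centre of its underside, z up, x the pushing direction. On its rear edge (x = -39 to -35, 52 mm wide) stands a thumb rib, top 13 mm above the underside; its upright rear face, flush with the plate's edge, is where to push. 1 mm play in the guides. Slides with 2 to 6 N over the barb, then with little.
- lid_tail_l (a point): Rear corner of the lid's underside on its +y side (lid x = -39, y = +33 mm).
- lid_tail_r (a point): Rear corner of the lid's underside on its -y side (lid x = -39, y = -33 mm).
- hex_key: Bystander, leave alone: steel L hex key, 110 x 34 mm, lying on the carriage plate at the housing's -y side.
- filter_element: Bystander: new filter element, 48 x 40 x 25 mm block with paper pleats, on the carriage plate at the housing's +y side.
- cap_screw: Bystander: steel cap screw 38 mm tall, standing on its head on the carriage plate.
- sensor: Bystander: yellow and black sensor, 44 x 22 x 30 mm, on the table to the right.
- plug_gauge: Bystander: steel plug gauge 95 mm tall, on the table to the right.
- test_plug: Bystander: black rubber test plug, 52 mm wide, 48 mm tall, on the table to the right.
- driver: Bystander: screwdriver lying on the table to the left.
- cleaner: Bystander: white bottle 60 mm wide, 150 mm tall, on the table to the left.
Things that resemble listed ones, but are neither listed nor needed, are in the scene too. There is more than one size of the lid; the one meant has the size given above.

How it is judged:
By the outcome, as a careful person would: the job done as asked, in the order asked, and still so for the second after the job is handed in, with the robot touching nothing.
It also fails if it takes over 32 s, if anything falls off the work surface, if the arm or the gripper's body presses on something with over 40 N, if the wrist force passes 120 N, or if a joint passes its speed limit or range.

## Working session

There is one attempt and no reset: what is moved stays moved. The work goes in short steps, Python scripts to look and compute and a tool call to move; the robot and the scene stay as the last step left them, time stands still between calls to the robot, and variables do not carry over. Pictures are saved under pics/ and viewed, at most 10 in all, crops included, and the job is handed in when it is done.

Besides the shell and the picture viewer there is one more tool, called after "Request:" as name(argument=value, ...), one argument or row to a line, values as JSON. jog_arm: Moves the arm, as the interface text tells. Its arguments: {"type":"object","properties":{"series":{"type":"array","items":{"type":"object","properties":{"grip":{"type":"number"},"travel":{"type":"array","items":{"type":"number"}},"turn":{"type":"number"}}}},"newtons":{"type":"number"}},"required":["series"]}

```bash
mkdir -p pics; cat > h.py <<'E'
import numpy as np, cv2
from rig import arm
def cam(p):
    K=np.array([[p['fx'],0,p['cx']],[0,p['fy'],p['cy']],[0,0,1.]]);R=cv2.Rodrigues(np.array(p['rvec'],float))[0]
    return K,np.array(p['dist'],float),R,np.array(p['tvec'],float).ravel()
def onz(p,px,z):
    K,d,R,t=cam(p);u=cv2.undistortPoints(np.array([[px]],float),K,d).ravel()
    r=R.T@np.array([u[0],u[1],1]);c=-R.T@t
    return c+r*(z-c[2])/r[2]
def proj(p,X):
    K,d,R,t=cam(p);return cv2.projectPoints(np.array(X,float).reshape(-1,1,3),np.array(p['rvec'],float),t,K,d)[0].reshape(-1,2)
def save(p,n,box=None,s=1):
    im=p['pixels'][:,:,::-1]
    if box: im=im[box[1]:box[3],box[0]:box[2]]
    cv2.imwrite('pics/'+n+'.png',cv2.resize(im,None,fx=s,fy=s,interpolation=cv2.INTER_CUBIC))
E
python3 - <<'E'
from h import *
print(arm.sense())
Z=dict(fixture=0,seat=.13,deck=.13,tab_ridge=.135,lid=.13,lid_tail_l=.13,lid_tail_r=.13,hex_key=.066,cap_screw=.064,filter_element=.064)
for n in('top','side'):
    p=arm.snapshot(n);save(p,n+'0',None,1.4)
    K,d,R,t=cam(p);print(n,'cam at',(-R.T@t).round(3))
    for k,z in Z.items():
        print(k,[(np.round(r['location']).tolist(),round(r['confidence'],2),onz(p,r['location'],z)[:2].round(4).tolist()) for r in arm.landmark_of(p,k)[:3]])
E
```

```text
{'t': 0.0, 'q': array([-1.30418056,  0.53720458, -0.00440717,  1.53889258,  0.00258152,
        1.06728245, -0.07118139]), 'joint_vel': array([ 9.12900892e-04,  1.08038792e-03, -1.83649389e-04, -6.82497729e-04,
        3.45403378e-04,  3.39270602e-05, -1.26450635e-03]), 'effort': array([ 1.11971360e-04, -5.83422375e+01,  1.04862090e+00, -2.59114963e+01,
        1.23039947e-02,  9.49453271e-03, -2.20931855e-05]), 'eef_pos': array([0.21218007, 0.61371399, 0.2303809 ]), 'ee_rot': array([-3.13981614e+00,  1.30287005e-04,  2.80883163e+00]), 'ft_force': array([ 0.94049101,  0.15978201, -0.05926115]), 'ft_torque': array([ 0.04068929, -0.01677711,  0.00446547]), 'grasp_force': 0.0, 'opening': 0.0851772976693311}
top cam at [ 0.406 -0.007  1.667]
fixture [([290.0, 199.0], 0.72, [0.5794, -0.0282])]
seat [([284.0, 211.0], 0.96, [0.5324, -0.0088]), ([293.0, 175.0], 0.51, [0.6375, -0.0352]), ([337.0, 166.0], 0.37, [0.6661, -0.1622])]
deck [([291.0, 178.0], 0.74, [0.6298, -0.0292]), ([420.0, 271.0], 0.27, [0.3617, -0.4029])]
tab_ridge [([285.0, 232.0], 0.62, [0.4703, -0.0124])]
lid [([287.0, 213.0
[... 922 characters left out ...]
54.0, 209.0], 0.5, [0.4866, -0.011])]
lid [([355.0, 263.0], 0.88, [0.5391, -0.2927]), ([270.0, 202.0], 0.76, [0.5357, -0.0193]), ([327.0, 293.0], 0.66, [0.4343, -0.2982])]
lid_tail_l [([253.0, 198.0], 0.91, [0.5134, 0.0228]), ([367.0, 274.0], 0.76, [0.5344, -0.3316]), ([312.0, 293.0], 0.74, [0.4099, -0.2743])]
lid_tail_r [([253.0, 198.0], 0.91, [0.5134, 0.0228]), ([367.0, 274.0], 0.76, [0.5344, -0.3316]), ([312.0, 293.0], 0.74, [0.4099, -0.2743])]
hex_key [([300.0, 243.0], 0.68, [0.5325, -0.1347]), ([301.0, 186.0], 0.63, [0.6909, 0.0057])]
cap_screw [([342.0, 218.0], 0.53, [0.6785, -0.1561])]
filter_element [([231.0, 198.0], 0.54, [0.5099, 0.1169]), ([382.0, 347.0], 0.54, [0.4521, -0.4435])]
```

```bash
python3 - <<'E'
from h import *
for n,b in(('top',(215,140,375,260)),('side',(180,130,380,280))):
    p=arm.snapshot(n);save(p,n+'crop',b,800/(b[2]-b[0])*.99)
E
```

```text
(no output)
```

View pics/top0.png

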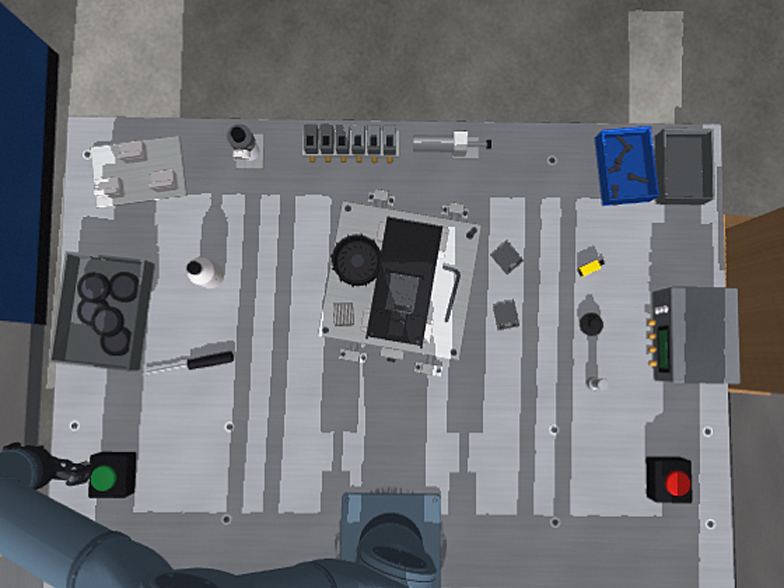

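View pics/topcrop.png

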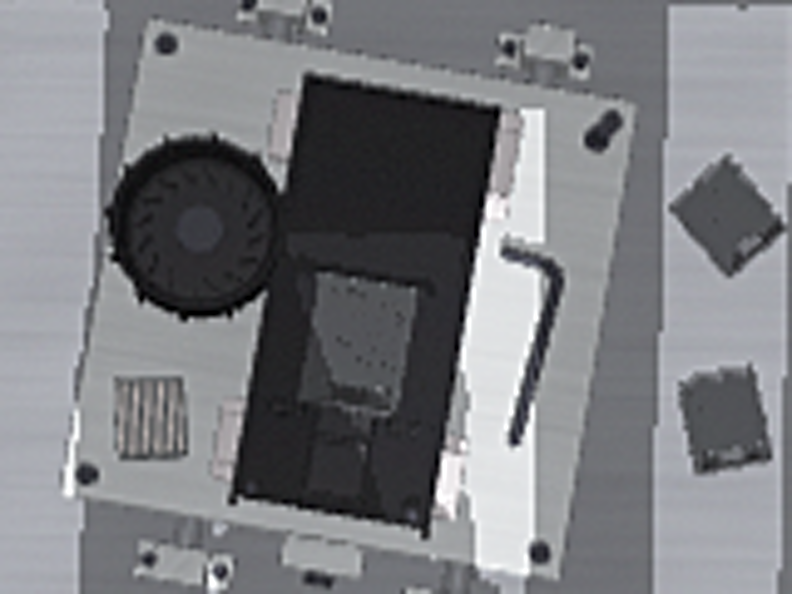

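View pics/sidecrop.png

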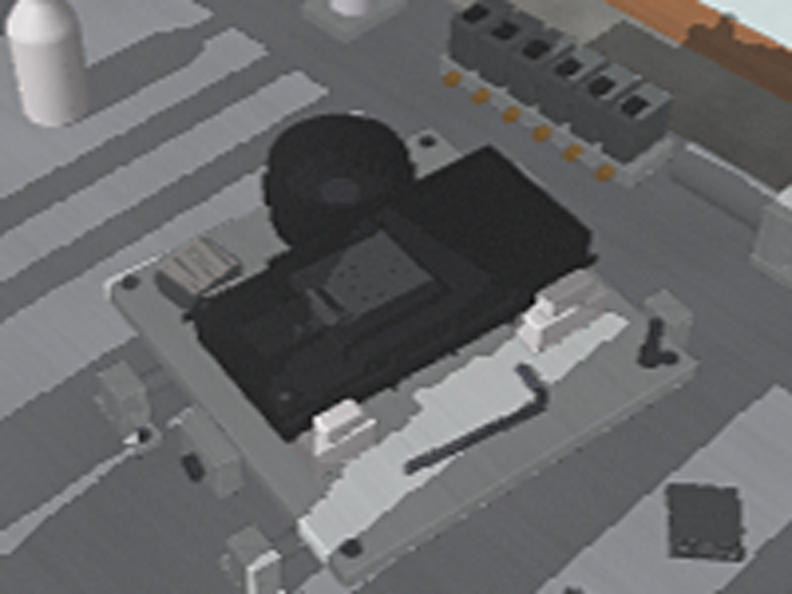

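The top picture shows the housing tilted about 10°, with its corners in the crop at (305,73), (500,108), (427,535) and (233,500). There are three lid-like plates: one on the housing seat at top px (287,213), and two loose ones on the table at (361,226) and (360,184). The one on the seat is meant, because it sits in the guides with the tab behind it. The crop confirms this.

```bash
cat >> h.py <<'E'
def fix2w(f,P):
    x,y,a=f;c,s=np.cos(a),np.sin(a);P=np.atleast_2d(np.array(P,float))/1000
    return np.c_[x+c*P[:,0]-s*P[:,1],y+s*P[:,0]+c*P[:,1],P[:,2]]
E
python3 - <<'E'
from h import *
from scipy.optimize import least_squares
T=arm.snapshot('top');S=arm.snapshot('side')
k=4.95;C=lambda a:[215+a[0]/k-.5,140+a[1]/k-.5]
ks=3.96;D=lambda a:[180+a[0]/ks-.5,130+a[1]/ks-.5]
ob=[(T,C((305,73)),(126,56,137),1),(T,C((500,108)),(126,-56,137),1),(T,C((427,535)),(-126,-56,133),1),(T,C((233,500)),(-126,56,133),1),
 (S,D((490,148)),(126,56,137),1)]
pts=dict(lid=(-35,0,130),seat=(-35,0,130),deck=(60,0,130),tab_ridge=(-92,0,135),fixture=(0,0,0))
lab=['c']*5
for p in(T,S):
  for n,P in pts.items():
    for r in arm.landmark_of(p,n)[:3]:
      w=onz(p,r['location'],P[2]/1000)
      if abs(w[1]+.02)<.03 and .44<w[0]<.68: ob.append((p,r['location'],P,r['confidence']));lab.append(n)
def res(f):return np.concatenate([(proj(p,fix2w(f,P))[0]-u)*w for p,u,P,w in ob])
for sel in ('all','cornersT'):
  o2=ob
  if sel!='all': ob=ob[:4]
  r=least_squares(res,[.58,-.025,-.17],loss='soft_l1');print(sel,r.x.round(4))
  print([(l,v.round(1).tolist()) for l,v in zip(lab,res(r.x).reshape(-1,2))])
  f=r.x
  print(fix2w(f,[(-96,0,135),(-92,0,135),(-35,0,130),(60,0,130)]).round(4))
  ob=o2
E
```

```text
all [ 0.569  -0.0218 -0.159 ]
[('c', [0.9, -1.8]), ('c', [-0.7, -2.4]), ('c', [-0.4, -3.4]), ('c', [0.6, -2.9]), ('c', [0.3, -1.5]), ('lid', [-0.1, -1.3]), ('seat', [0.9, -1.2]), ('deck', [-0.8, 1.0]), ('deck', [3.5, -14.0]), ('tab_ridge', [1.5, -2.0]), ('tab_ridge', [-6.3, 34.6]), ('tab_ridge', [-3.5, 1.3]), ('fixture', [-0.2, 2.8]), ('lid', [-0.5, 2.3]), ('seat', [-3.2, 2.8]), ('deck', [-1.6, 1.5]), ('tab_ridge', [-30.4, 15.6]), ('tab_ridge', [-2.3, 2.0]), ('fixture', [0.6, 1.0])]
[[ 0.4742 -0.0066  0.135 ]
 [ 0.4782 -0.0073  0.135 ]
 [ 0.5344 -0.0163  0.13  ]
 [ 0.6282 -0.0313  0.13  ]]
cornersT [ 0.5613 -0.0217 -0.1587]
[('c', [0.8, 0.9]), ('c', [-0.8, 0.2]), ('c', [-0.5, -0.8]), ('c', [0.5, -0.2])]
[[ 0.4665 -0.0065  0.135 ]
 [ 0.4704 -0.0071  0.135 ]
 [ 0.5267 -0.0161  0.13  ]
 [ 0.6205 -0.0311  0.13  ]]
```

Request:
jog_arm(
  series=[
    {"grip":-1,"travel":[-0.0246,-0.028,0.0015],"turn":0},
    {"grip":-1,"travel":[-0.0246,-0.028,0.0015],"turn":0},
    {"grip":-1,"travel":[-0.0246,-0.028,0.0015],"turn":0},
    {"grip":-1,"travel":[-0.0246,-0.028,0.0015],"turn":0},
    {"grip":-1,"travel":[-0.0246,-0.028,0.0015],"turn":0},
    {"grip":-1,"travel":[-0.0246,-0.028,0.0015],"turn":0},
    {"grip":-1,"travel":[-0.0246,-0.028,0.0015],"turn":0},
    {"grip":-1,"travel":[-0.0246,-0.028,0.0015],"turn":0},
    {"grip":-1,"travel":[-0.0246,-0.028,0.0015],"turn":0},
    {"grip":-1,"travel":[-0.0246,-0.028,0.0015],"turn":0},
    {"grip":-1,"travel":[-0.0246,-0.028,0.0015],"turn":0},
    {"grip":-1,"travel":[-0.0246,-0.028,0.0015],"turn":0},
    {"grip":-1,"travel":[-0.0246,-0.028,0.0015],"turn":0},
    {"grip":-1,"travel":[-0.0246,-0.028,0.0015],"turn":0},
    {"grip":-1,"travel":[-0.0246,-0.028,0.0015],"turn":0},
    {"grip":-1,"travel":[-0.0246,-0.028,0.0015],"turn":0},
    {"grip":-1,"travel":[-0.0246,-0.028,0.0015],"turn":0},
    {"grip":-1,"travel":[-0.0246,-0.028,0.0015],"turn":0},
  ],
)

```text
t: 3.3
eef_pos: [0.4668, -0.0084, 0.2046]
ee_rot: [3.141, 0.001, 2.809]
ft_force: [0.9, 0.1, 0.3]
opening: 0.0
grasp_force: 0.0
```

Request:
jog_arm(
  series=[
    {"grip":-1,"travel":[0,0,0],"turn":6.67},
    {"grip":-1,"travel":[0,0,0],"turn":6.67},
    {"grip":-1,"travel":[0,0,0],"turn":6.67},
    {"grip":-1,"travel":[0,0,0],"turn":6.67},
    {"grip":-1,"travel":[0,0,0],"turn":6.67},
    {"grip":-1,"travel":[0,0,0],"turn":6.67},
    {"grip":-1,"travel":[0,0,0],"turn":6.67},
    {"grip":-1,"travel":[0,0,0],"turn":6.67},
    {"grip":-1,"travel":[0,0,0],"turn":6.67},
    {"grip":-1,"travel":[0,0,0],"turn":6.67},
    {"grip":-1,"travel":[0,0,0],"turn":6.67},
    {"grip":-1,"travel":[0,0,0],"turn":6.67},
    {"grip":-1,"travel":[0,0,0],"turn":0},
  ],
)

```text
t: 4.38
eef_pos: [0.4663, -0.0065, 0.2044]
ee_rot: [3.141, -0.0, 1.408]
ft_force: [-0.3, 0.1, -0.6]
opening: -0.0001
grasp_force: 0.0
```

```bash
python3 - <<'E'
from h import *
s=arm.sense();print(s['t'],s['eef_pos'],s['ee_rot'],s['q'].round(2),s['ft_force'],s['opening'])
for n,b in(('top',(215,140,375,260)),('side',(210,140,330,230))):
    p=arm.snapshot(n);save(p,n+'1',b,800/(b[2]-b[0])*.99);print(proj(p,s['eef_pos']))
    for k in('lid','lid_tail_l','lid_tail_r','tab_ridge','seat','deck'):
        print(n,k,[(np.round(r['location'],1).tolist(),round(r['confidence'],2),onz(p,r['location'],.13)[:2].round(4).tolist()) for r in arm.landmark_of(p,k)[:3]])
E
```

```text
4.3833 [ 0.46633982 -0.00652674  0.20442192] [ 3.14124948e+00 -2.23671953e-05  1.40807680e+00] [-0.57  0.29  0.58  2.06 -0.21  0.85 -0.03] [-0.33120753  0.12130703 -0.63252228] -0.00010518139525207931
[[282.95240587 232.34731796]]
top lid [([359.0, 184.4], 0.52, [0.6119, -0.2273]), ([361.6, 224.2], 0.51, [0.4955, -0.2347]), ([288.3, 210.6], 0.47, [0.5328, -0.0214])]
top lid_tail_l [([362.1, 197.5], 0.79, [0.5735, -0.2363]), ([374.3, 185.1], 0.68, [0.6103, -0.272]), ([370.0, 232.2], 0.66, [0.4725, -0.259])]
top lid_tail_r [([362.1, 197.5], 0.79, [0.5735, -0.2363]), ([374.3, 185.1], 0.68, [0.6103, -0.272]), ([370.0, 232.2], 0.66, [0.4725, -0.259])]
top tab_ridge [([422.8, 273.6], 0.57, [0.355, -0.4106])]
top seat [([287.3, 212.5], 0.93, [0.5272, -0.0185])]
top deck [([294.3, 176.8], 0.56, [0.6322, -0.0379])]
[[245.98078705 192.89822089]]
side lid [([269.8, 201.8], 0.81, [0.5362, -0.0172]), ([357.7, 262.1], 0.78, [0.5459, -0.2962]), ([328.1, 291.8], 0.71, [0.4376, -0.2974])]
side lid_tail_l [([312.0, 295.4], 0.94, [0.4064, -0.2785]), ([262.0, 214.8], 0.78, [0.4899, -0.036]), ([348.7, 270.5], 0.66, [0.5128, -0.2956])]
side lid_tail_r [([312.0, 295.4], 0.94, [0.4064, -0.2785]), ([262.0, 214.8], 0.78, [0.4899, -0.036]), ([348.7, 270.5], 0.66, [0.5128, -0.2956])]
side tab_ridge [([254.0, 208.1], 0.71, [0.4912, -0.0046])]
side seat [([271.6, 196.2], 0.69, [0.5541, -0.0058])]
side deck [([299.2, 186.4], 0.76, [0.6347, -0.0321])]
```

View pics/side1.png

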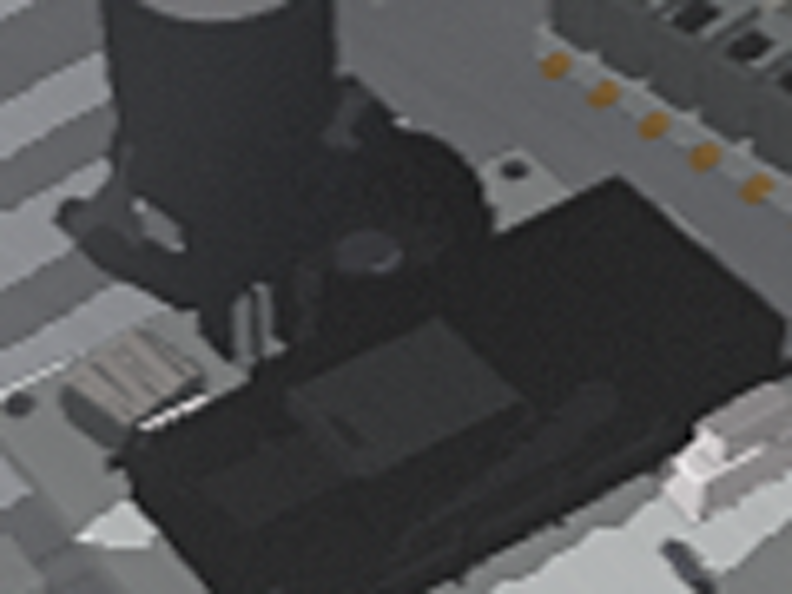

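The side picture shows the shut fingertips at crop (250,355), close to their predicted (238,349). The lid's top corners are near crop (285,395), (437,318), (525,402) and (365,475). I'll overlay the pose model to settle the x position.

```bash
python3 - <<'E'
from h import *
ims=[]
for n,b in(('side',(225,165,305,235)),('top',(255,180,315,250))):
    p=arm.snapshot(n);k=390/(b[2]-b[0])
    im=p['pixels'][b[1]:b[3],b[0]:b[2],::-1].astype(float)
    im=np.clip(255*(im/130)**.7,0,255).astype(np.uint8)
    im=cv2.resize(im,None,fx=k,fy=k,interpolation=cv2.INTER_CUBIC);raw=im.copy()
    for f,c in(((.5613,-.0217,-.1587),(0,0,255)),((.569,-.0218,-.159),(0,255,0))):
        for q in([(-74,-29.5,135),(-74,29.5,135),(4,29.5,135),(4,-29.5,135)],[(-74,-26,143),(-74,26,143),(-70,26,143),(-70,-26,143)],[(-92,-15,135),(-92,15,135)],[(126,-56,137),(126,56,137),(-126,56,133),(-126,-56,133)]):
            uv=((proj(p,fix2w(f,q))-[b[0],b[1]]+.5)*k).astype(int)
            cv2.polylines(im,[uv],True,c,1)
    ims.append(np.vstack([cv2.resize(raw,(390,298)),cv2.resize(im,(390,298))]) if 0 else np.vstack([raw[:300],im[:300]]) )
cv2.imwrite('pics/ov.png',np.hstack([np.vstack([i[:600]]) for i in ims]))
E
```

```text
(no output)
```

View pics/ov.png

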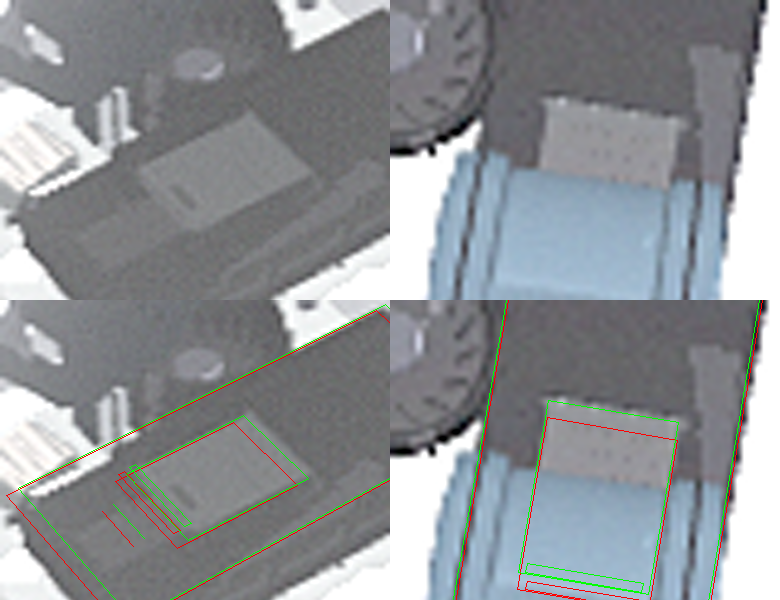

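The green pose (x ≈ 0.570) fits the lid in both pictures, so I'm descending over the ridge.

Request:
jog_arm(
  series=[
    {"grip":-1,"travel":[0.0014,0.0098,0.01],"turn":0},
    {"grip":-1,"travel":[0,0,0.025],"turn":0},
    {"grip":-1,"travel":[0,0,0.02],"turn":0},
    {"grip":-1,"travel":[0,0,0.0095],"turn":0},
    {"grip":-1,"travel":[0,0,0],"turn":0},
    {"grip":-1,"travel":[0,0,0],"turn":0},
  ],
)

```text
t: 5.68
eef_pos: [0.4761, -0.007, 0.14]
ee_rot: [-3.141, 0.0, 1.412]
ft_force: [0.2, -0.1, 0.8]
opening: 0.0002
grasp_force: 0.0
```

Request:
jog_arm(
  series=[
    {"grip":-1,"travel":[0,0,0.002],"turn":0},
    {"grip":-1,"travel":[0,0,0.002],"turn":0},
    {"grip":-1,"travel":[0,0,0],"turn":0},
  ],
)

```text
t: 5.93
eef_pos: [0.4765, -0.0067, 0.1363]
ee_rot: [3.141, -0.001, 1.412]
ft_force: [0.7, -0.7, 0.2]
opening: -0.0002
grasp_force: 0.0
```

Request:
jog_arm(
  series=[
    {"grip":-1,"travel":[0,0,0.001],"turn":0},
    {"grip":-1,"travel":[0,0,0.001],"turn":0},
    {"grip":-1,"travel":[0,0,0],"turn":0},
  ],
)

```text
t: 6.18
eef_pos: [0.4766, -0.0068, 0.1342]
ee_rot: [3.141, -0.0, 1.412]
ft_force: [-1.1, 0.4, 4.4]
opening: 0.0003
grasp_force: 2.3
```

Request:
jog_arm(
  series=[
    {"grip":-1,"travel":[0,0,0.001],"turn":0},
    {"grip":-1,"travel":[0,0,0.001],"turn":0},
    {"grip":-1,"travel":[0,0,0.001],"turn":0},
    {"grip":-1,"travel":[0,0,0.0],"turn":0},
  ],
)

```text
t: 6.52
eef_pos: [0.4767, -0.0068, 0.1314]
ee_rot: [3.141, -0.001, 1.412]
ft_force: [-1.9, 0.7, 8.6]
opening: -0.0004
grasp_force: 4.6
```

Request:
jog_arm(
  series=[
    {"grip":-1,"travel":[0,0.001,0],"turn":0},
    {"grip":-1,"travel":[0,0.001,0],"turn":0},
    {"grip":-1,"travel":[0,0,0.0],"turn":0},
  ],
)

```text
t: 6.77
eef_pos: [0.4769, -0.0068, 0.131]
ee_rot: [-3.139, -0.001, 1.412]
ft_force: [-6.1, 1.0, 11.1]
opening: -0.0003
grasp_force: 5.1
```

Request:
jog_arm(
  series=[
    {"grip":-1,"travel":[0,0.001,0],"turn":0},
    {"grip":-1,"travel":[0,0.001,0],"turn":0},
    {"grip":-1,"travel":[0,0,0.0],"turn":0},
  ],
)

```text
t: 7.02
eef_pos: [0.4786, -0.0071, 0.1309]
ee_rot: [-3.138, -0.001, 1.412]
ft_force: [-5.4, 0.4, 9.8]
opening: -0.0001
grasp_force: 5.2
```

Request:
jog_arm(
  series=[
    {"grip":-1,"travel":[0,0.001,0],"turn":0},
    {"grip":-1,"travel":[0,0.001,0],"turn":0},
    {"grip":-1,"travel":[0,0,0.0],"turn":0},
  ],
)

```text
t: 7.27
eef_pos: [0.4806, -0.0075, 0.1309]
ee_rot: [-3.138, -0.001, 1.412]
ft_force: [-5.5, 1.1, 10.5]
opening: -0.0001
grasp_force: 5.2
```

Request:
jog_arm(
  series=[
    {"grip":-1,"travel":[0,0.001,0],"turn":0},
    {"grip":-1,"travel":[0,0.001,0],"turn":0},
    {"grip":-1,"travel":[0,0,0.0],"turn":0},
  ],
)

```text
t: 7.52
eef_pos: [0.4818, -0.0077, 0.1307]
ee_rot: [-3.137, -0.001, 1.412]
ft_force: [-7.8, 1.5, 10.8]
opening: -0.0002
grasp_force: 5.5
```

Request:
jog_arm(
  series=[
    {"grip":-1,"travel":[0,0.001,0],"turn":0},
    {"grip":-1,"travel":[0,0.001,0],"turn":0},
    {"grip":-1,"travel":[0,0,0.0],"turn":0},
  ],
)

```text
t: 7.77
eef_pos: [0.4844, -0.0081, 0.1309]
ee_rot: [-3.138, -0.0, 1.412]
ft_force: [-5.3, 0.9, 9.7]
opening: 0.0001
grasp_force: 5.3
```

Request:
jog_arm(
  series=[
    {"grip":-1,"travel":[0,0.001,0],"turn":0},
    {"grip":-1,"travel":[0,0.001,0],"turn":0},
    {"grip":-1,"travel":[0,0,0.0],"turn":0},
  ],
)

```text
t: 8.02
eef_pos: [0.4864, -0.0084, 0.1309]
ee_rot: [-3.138, -0.0, 1.412]
ft_force: [-5.4, 0.9, 10.9]
opening: -0.0003
grasp_force: 5.3
```

Request:
jog_arm(
  series=[
    {"grip":-1,"travel":[0,0.001,0],"turn":0},
    {"grip":-1,"travel":[0,0.001,0],"turn":0},
    {"grip":-1,"travel":[0,0,0.0],"turn":0},
  ],
)

```text
t: 8.27
eef_pos: [0.4884, -0.0087, 0.1309]
ee_rot: [-3.138, -0.001, 1.412]
ft_force: [-5.7, 1.9, 10.7]
opening: 0.0002
grasp_force: 5.2
```

```bash
python3 - <<'E'
from h import *
p=arm.snapshot('side');b=(225,165,305,225);k=10
im=p['pixels'][b[1]:b[3],b[0]:b[2],::-1].astype(float)
im=np.clip(255*(im/110)**.7,0,255).astype(np.uint8)
im=cv2.resize(im,None,fx=k,fy=k,interpolation=cv2.INTER_CUBIC)
f=(.571,-.022,-.160)
for q in([(4,29.5,135),(4,-29.5,135)],[(-74,-26,143),(-74,26,143)],[(-92,-15,131),(-92,15,131)]):
    cv2.polylines(im,[((proj(p,fix2w(f,q))-[b[0],b[1]]+.5)*k).astype(int)],True,(0,255,0),1)
cv2.imwrite('pics/c2.png',im)
E
```

```text
(no output)
```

View pics/c2.png

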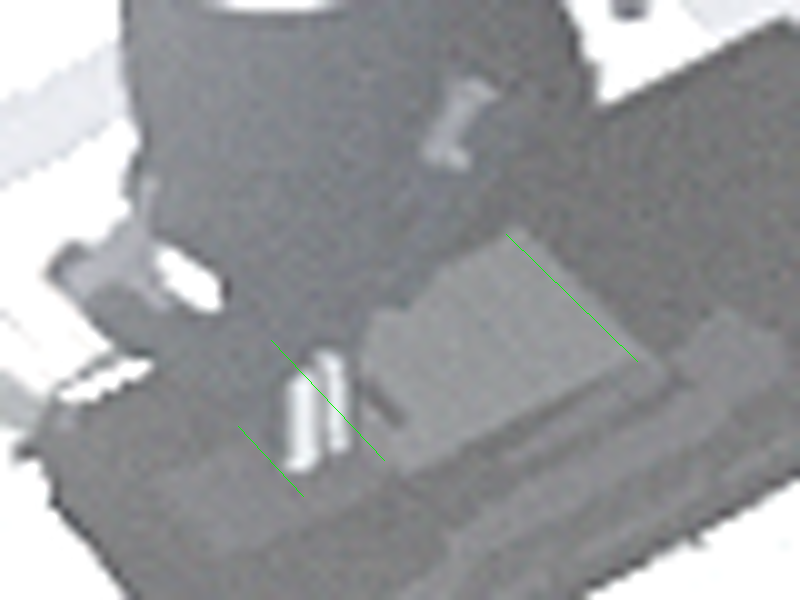

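The picture shows the lid's front edge at crop (515,228)–(660,375), at most about 2 mm ahead of rest. I'll measure that displacement against the first side crop.

```bash
cat >> h.py <<'E'
def lidmove(p):
    "pixel shift of the lid front part since start, and mm along fixture x"
    a=cv2.cvtColor(cv2.resize(cv2.imread('pics/sidecrop.png'),(800,600),interpolation=cv2.INTER_AREA),cv2.COLOR_BGR2GRAY)
    b=cv2.cvtColor(cv2.resize(p['pixels'][130:280,180:380],(800,600),interpolation=cv2.INTER_CUBIC),cv2.COLOR_RGB2GRAY)
    f=(.571,-.022,-.160);u=((proj(p,fix2w(f,[(-10,0,135),(0,0,135),(10,0,135)]))-[180,130]+.5)*4)
    d=(u[2]-u[1])/10;out=[]
    for (x0,y0,x1,y1) in ((375,228,445,300),(330,245,445,315)):
        r=cv2.matchTemplate(b[y0-60:y1+25,x0-25:x1+130],a[y0:y1,x0:x1],cv2.TM_CCOEFF_NORMED)
        _,v,_,m=cv2.minMaxLoc(r);s=np.array(m)-[25,60];out.append((s.tolist(),round(v,2),round(float(s@d/(d@d)),1)))
    return out
E
python3 - <<'E'
from h import *
p=arm.snapshot('side');print(lidmove(p));s=arm.sense();print(s['ft_force'])
E
```

```text
[([2, -2], 0.93, 2.0), ([2, -2], 0.89, 2.0)]
[-5.56478884  1.77934273 10.73073513]
```

Request:
jog_arm(
  series=[
    {"grip":-1,"travel":[0,0.001,0],"turn":0},
    {"grip":-1,"travel":[0,0.001,0],"turn":0},
    {"grip":-1,"travel":[0,0,0.0],"turn":0},
  ],
)

```text
t: 8.62
eef_pos: [0.4917, -0.0093, 0.1307]
ee_rot: [-3.141, -0.0, 1.412]
ft_force: [-0.8, 0.9, 1.0]
opening: -0.0
grasp_force: 0.2
```

```bash
python3 - <<'E'
from h import *
p=arm.snapshot('side');print(lidmove(p));s=arm.sense();print(s['ft_force'])
E
```

```text
[([6, -4], 0.89, 5.3), ([7, -4], 0.86, 6.0)]
[ 0.02286856 -0.09984542  0.48730866]
```

The lid moved about 5.5 mm before the ridge slipped free, so it is released. I'm raising the tips slightly and pushing on.

Request:
jog_arm(
  series=[
    {"grip":-1,"travel":[0,0,-0.0015],"turn":0},
    {"grip":-1,"travel":[0,0.002,0],"turn":0},
    {"grip":-1,"travel":[0,0.003,0],"turn":0},
    {"grip":-1,"travel":[0,0.003,0],"turn":0},
    {"grip":-1,"travel":[0,0.003,0],"turn":0},
    {"grip":-1,"travel":[0,0,0],"turn":0},
  ],
)

```text
t: 9.17
eef_pos: [0.5006, -0.0108, 0.1314]
ee_rot: [-3.136, 0.0, 1.412]
ft_force: [-7.0, 2.3, 3.0]
opening: -0.0003
grasp_force: 3.7
```

```bash
python3 - <<'E'
from h import *
p=arm.snapshot('side');print(lidmove(p));s=arm.sense();print(s['ft_force'])
E
```

```text
[([26, -2], 0.8, 17.8), ([19, -8], 0.68, 15.2)]
[-6.47535691  0.93173818  2.04609883]
```

Request:
jog_arm(
  series=[
    {"grip":-1,"travel":[0,0.003,0],"turn":0},
    {"grip":-1,"travel":[0,0.003,0],"turn":0},
    {"grip":-1,"travel":[0,0.003,0],"turn":0},
    {"grip":-1,"travel":[0,0.003,0],"turn":0},
    {"grip":-1,"travel":[0,0.003,0],"turn":0},
    {"grip":-1,"travel":[0,0.003,0],"turn":0},
    {"grip":-1,"travel":[0,0,0],"turn":0},
  ],
)

```text
t: 9.8
eef_pos: [0.5016, -0.0111, 0.1264]
ee_rot: [-3.101, 0.001, 1.413]
ft_force: [-39.2, 7.7, 7.6]
opening: -0.0003
grasp_force: 20.2
```

Request:
jog_arm(
  series=[
    {"grip":-1,"travel":[0,0.003,0],"turn":0},
    {"grip":-1,"travel":[0,0.003,0],"turn":0},
    {"grip":-1,"travel":[0,0.003,0],"turn":0},
    {"grip":-1,"travel":[0,0.003,0],"turn":0},
    {"grip":-1,"travel":[0,0.003,0],"turn":0},
    {"grip":-1,"travel":[0,0.003,0],"turn":0},
    {"grip":-1,"travel":[0,0.003,0],"turn":0},
    {"grip":-1,"travel":[0,0.003,0],"turn":0},
    {"grip":-1,"travel":[0,0,0],"turn":0},
  ],
)

```text
t: 10.55
eef_pos: [0.5028, -0.0114, 0.1214]
ee_rot: [-3.053, -0.0, 1.413]
ft_force: [-87.3, 16.3, 35.3]
opening: -0.0005
grasp_force: 46.9
```

Blocked, so I'm backing off at once.

Request:
jog_arm(
  series=[
    {"grip":-1,"travel":[0,-0.04,0],"turn":0},
    {"grip":-1,"travel":[0,-0.006,-0.002],"turn":0},
    {"grip":-1,"travel":[0,0,0],"turn":0},
  ],
)

```text
t: 10.8
eef_pos: [0.499, -0.0103, 0.1349]
ee_rot: [3.14, -0.001, 1.412]
ft_force: [0.7, -0.6, 0.9]
opening: -0.0
grasp_force: 0.0
```

```bash
python3 - <<'E'
from h import *
p=arm.snapshot('side');s=arm.sense();print(s['ft_force'],s['eef_pos'],lidmove(p))
out=[]
for n,b in(('side',(225,165,305,225)),('top',(250,150,330,210))):
    p=arm.snapshot(n);k=5
    im=p['pixels'][b[1]:b[3],b[0]:b[2],::-1].astype(float)
    im=np.clip(255*(im/110)**.7,0,255).astype(np.uint8)
    im=cv2.resize(im,None,fx=k*(2 if n=='side' else 1),fy=k*(2 if n=='side' else 1),interpolation=cv2.INTER_CUBIC);out.append(im)
cv2.imwrite('pics/c3.png',out[0])
E
```

```text
[0.09468637 0.48492212 0.73875519] [ 0.50120294 -0.01047762  0.13540194] [([30, -4], 0.78, 21.1), ([23, -10], 0.62, 18.5)]
```

View pics/c3.png

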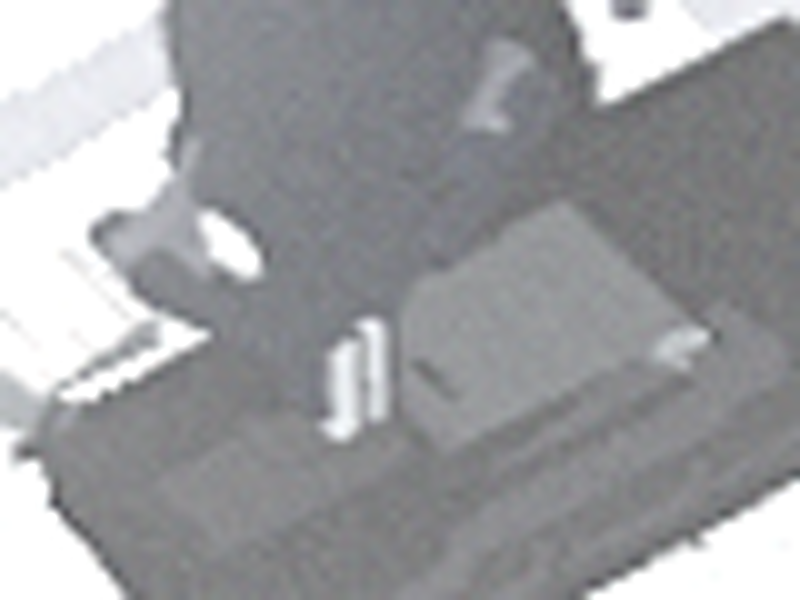

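The lid has moved about 18 mm. The low fingertips ran into the barb, which sprang up once the lid's rear edge passed it. I'm raising the tips above barb height (plate top at 135 mm) and pushing on the rib only.

Request:
jog_arm(
  series=[
    {"grip":-1,"travel":[0,-0.002,-0.0015],"turn":0},
    {"grip":-1,"travel":[0,0,-0.0015],"turn":0},
    {"grip":-1,"travel":[0,0,0],"turn":0},
  ],
)

```text
t: 11.2
eef_pos: [0.4979, -0.0104, 0.1377]
ee_rot: [3.14, 0.0, 1.412]
ft_force: [0.4, 0.4, 0.8]
opening: -0.0002
grasp_force: 0.0
```

Request:
jog_arm(
  series=[
    {"grip":-1,"travel":[0,0.002,0],"turn":0},
    {"grip":-1,"travel":[0,0.002,0],"turn":0},
    {"grip":-1,"travel":[0,0.002,0],"turn":0},
    {"grip":-1,"travel":[0,0,0],"turn":0},
  ],
)

```text
t: 11.53
eef_pos: [0.5034, -0.0112, 0.1373]
ee_rot: [3.141, 0.0, 1.412]
ft_force: [-0.1, 0.2, -0.0]
opening: -0.0
grasp_force: 0.0
```

Request:
jog_arm(
  series=[
    {"grip":-1,"travel":[0,0.002,0],"turn":0},
    {"grip":-1,"travel":[0,0.002,0],"turn":0},
    {"grip":-1,"travel":[0,0.002,0],"turn":0},
    {"grip":-1,"travel":[0,0.002,0],"turn":0},
    {"grip":-1,"travel":[0,0,0],"turn":0},
  ],
)

```text
t: 11.95
eef_pos: [0.5111, -0.0124, 0.1373]
ee_rot: [3.141, 0.0, 1.412]
ft_force: [1.1, -0.8, 0.6]
opening: 0.0002
grasp_force: 0.0
```

```bash
python3 - <<'E'
from h import *
p=arm.snapshot('side');s=arm.sense();print(s['ft_force'],s['eef_pos'],lidmove(p))
E
```

```text
[-0.58893526  0.62941129 -0.43838502] [ 0.51089495 -0.01245536  0.13729386] [([30, -4], 0.78, 21.1), ([25, -9], 0.64, 19.5)]
```

Request:
jog_arm(
  series=[
    {"grip":-1,"travel":[0,0.002,0],"turn":0},
    {"grip":-1,"travel":[0,0.002,0],"turn":0},
    {"grip":-1,"travel":[0,0.002,0],"turn":0},
    {"grip":-1,"travel":[0,0.002,0],"turn":0},
    {"grip":-1,"travel":[0,0.002,0],"turn":0},
    {"grip":-1,"travel":[0,0.002,0],"turn":0},
    {"grip":-1,"travel":[0,0,0],"turn":0},
  ],
)

```text
t: 12.58
eef_pos: [0.523, -0.0144, 0.1373]
ee_rot: [3.141, 0.0, 1.412]
ft_force: [0.9, -0.9, -0.4]
opening: 0.0003
grasp_force: 0.0
```

```bash
python3 - <<'E'
from h import *
p=arm.snapshot('side');s=arm.sense();print(s['ft_force'],s['eef_pos'],lidmove(p))
b=(235,155,315,215);k=10
im=p['pixels'][b[1]:b[3],b[0]:b[2],::-1].astype(float)
im=np.clip(255*(im/110)**.7,0,255).astype(np.uint8)
cv2.imwrite('pics/c4.png',cv2.resize(im,None,fx=k,fy=k,interpolation=cv2.INTER_CUBIC))
E
```

```text
[-0.22084882 -0.12329792 -0.35116584] [ 0.52282249 -0.01437229  0.13731245] [([44, -11], 0.81, 32.7), ([44, -12], 0.63, 33.1)]
```

View pics/c4.png

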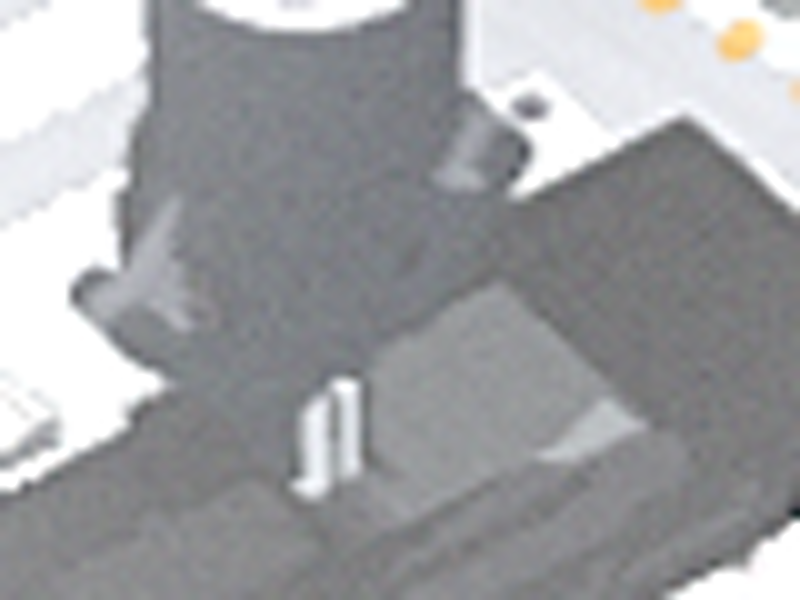

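The lid is now moving freely with the fingers, its front right corner at crop (645,425). I'm continuing gently.

Request:
jog_arm(
  series=[
    {"grip":-1,"travel":[0,0.002,0],"turn":0},
    {"grip":-1,"travel":[0,0.002,0],"turn":0},
    {"grip":-1,"travel":[0,0.002,0],"turn":0},
    {"grip":-1,"travel":[0,0.002,0],"turn":0},
    {"grip":-1,"travel":[0,0.002,0],"turn":0},
    {"grip":-1,"travel":[0,0.002,0],"turn":0},
    {"grip":-1,"travel":[0,0.002,0],"turn":0},
    {"grip":-1,"travel":[0,0.002,0],"turn":0},
  ],
)

```text
t: 13.3
eef_pos: [0.5385, -0.0168, 0.1373]
ee_rot: [-3.142, 0.0, 1.412]
ft_force: [-0.5, -0.1, -1.0]
opening: -0.0
grasp_force: 0.2
```

Request:
jog_arm(
  series=[
    {"grip":-1,"travel":[0,0.002,0],"turn":0},
    {"grip":-1,"travel":[0,0.002,0],"turn":0},
    {"grip":-1,"travel":[0,0.002,0],"turn":0},
    {"grip":-1,"travel":[0,0.002,0],"turn":0},
    {"grip":-1,"travel":[0,0.002,0],"turn":0},
    {"grip":-1,"travel":[0,0.002,0],"turn":0},
    {"grip":-1,"travel":[0,0.002,0],"turn":0},
    {"grip":-1,"travel":[0,0.002,0],"turn":0},
    {"grip":-1,"travel":[0,0.002,0],"turn":0},
  ],
)

```text
t: 14.05
eef_pos: [0.5563, -0.0197, 0.1373]
ee_rot: [-3.142, 0.0, 1.412]
ft_force: [-0.9, 0.6, -0.1]
opening: 0.0003
grasp_force: 0.3
```

Request:
jog_arm(
  series=[
    {"grip":-1,"travel":[0,0.002,0],"turn":0},
    {"grip":-1,"travel":[0,0.002,0],"turn":0},
    {"grip":-1,"travel":[0,0.002,0],"turn":0},
    {"grip":-1,"travel":[0,0.002,0],"turn":0},
    {"grip":-1,"travel":[0,0.002,0],"turn":0},
    {"grip":-1,"travel":[0,0.002,0],"turn":0},
    {"grip":-1,"travel":[0,0.002,0],"turn":0},
    {"grip":-1,"travel":[0,0,0],"turn":0},
  ],
)

```text
t: 14.72
eef_pos: [0.5704, -0.022, 0.1374]
ee_rot: [3.141, 0.0, 1.412]
ft_force: [0.8, 0.7, -0.2]
opening: 0.0002
grasp_force: 0.0
```

```bash
python3 - <<'E'
from h import *
s=arm.sense();print(s['ft_force'],s['eef_pos']);f=(.571,-.022,-.160)
out=[]
for n,b in(('side',(250,145,330,205)),('top',(255,130,335,190))):
    p=arm.snapshot(n);k=5
    im=p['pixels'][b[1]:b[3],b[0]:b[2],::-1].astype(float)
    im=np.clip(255*(im/110)**.7,0,255).astype(np.uint8)
    im=cv2.resize(im,None,fx=k,fy=k,interpolation=cv2.INTER_CUBIC);raw=im.copy()
    for q,c in(([(99,-33,135),(99,33,135),(21,33,135),(21,-33,135)],(0,255,0)),([(0,-24,130),(0,24,130)],(0,0,255)),([(115,-52,130),(115,52,130)],(255,0,0))):
        cv2.polylines(im,[((proj(p,fix2w(f,q))-[b[0],b[1]]+.5)*k).astype(int)],True,c,1)
    out.append(np.vstack([raw,im]))
    print(n,[(np.round(r['location'],1).tolist(),round(r['confidence'],2)) for r in arm.landmark_of(p,'lid')[:3]],proj(p,fix2w(f,(60,0,130))))
cv2.imwrite('pics/c5.png',np.hstack(out))
E
```

```text
[ 0.79455645  0.65995775 -0.22609428] [ 0.57044172 -0.02195443  0.1373638 ]
side [([293.6, 189.1], 0.93), ([357.4, 260.6], 0.86), ([326.2, 295.8], 0.57)] [[297.95863319 187.09663734]]
top [([362.3, 226.4], 0.82), ([361.5, 181.8], 0.55)] [[292.12110613 177.45094578]]
```

View pics/c5.png

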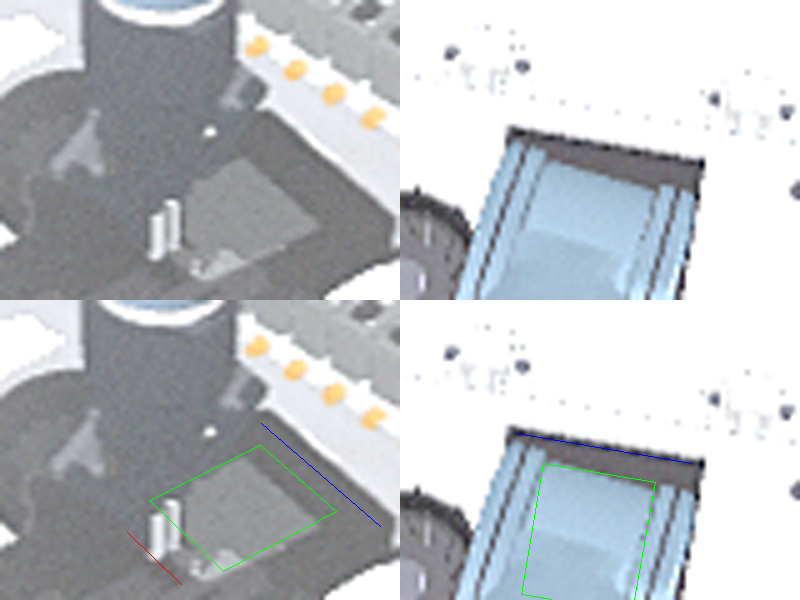

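The side view shows the lid about 14 mm short of the target outline, which is drawn in green. I'm pushing 14 mm more, then backing off and rising.

Request:
jog_arm(
  series=[
    {"grip":-1,"travel":[0,0.002,0],"turn":0},
    {"grip":-1,"travel":[0,0.002,0],"turn":0},
    {"grip":-1,"travel":[0,0.002,0],"turn":0},
    {"grip":-1,"travel":[0,0.002,0],"turn":0},
    {"grip":-1,"travel":[0,0.002,0],"turn":0},
    {"grip":-1,"travel":[0,0.002,0],"turn":0},
    {"grip":-1,"travel":[0,0.001,0],"turn":0},
    {"grip":-1,"travel":[0,0.001,0],"turn":0},
    {"grip":-1,"travel":[0,0,0],"turn":0},
  ],
)

```text
t: 15.67
eef_pos: [0.584, -0.0242, 0.1373]
ee_rot: [3.141, 0.0, 1.412]
ft_force: [0.5, -0.0, 0.1]
opening: 0.0001
grasp_force: 0.0
```

Request:
jog_arm(
  series=[
    {"grip":-1,"travel":[0,-0.005,0],"turn":0},
    {"grip":-1,"travel":[0,-0.005,-0.01],"turn":0},
    {"grip":-1,"travel":[0,0,-0.03],"turn":0},
    {"grip":-1,"travel":[0,0,-0.035],"turn":0},
    {"grip":-1,"travel":[0,-0.035,-0.02],"turn":0},
    {"grip":-1,"travel":[0,-0.04,0],"turn":0},
    {"grip":-1,"travel":[0,-0.04,0],"turn":0},
    {"grip":-1,"travel":[0,0,0],"turn":0},
  ],
)

```text
t: 16.33
eef_pos: [0.4506, -0.0038, 0.2308]
ee_rot: [-3.131, -0.002, 1.412]
ft_force: [-0.5, -0.3, -1.1]
opening: 0.0002
grasp_force: 0.0
```

```bash
python3 - <<'E'
from h import *
s=arm.sense();print(s['t'],s['ft_force'],s['eef_pos']);f=(.571,-.022,-.160)
out=[]
for n,b in(('side',(230,145,330,220)),('top',(255,140,355,215))):
    p=arm.snapshot(n);k=4
    im=p['pixels'][b[1]:b[3],b[0]:b[2],::-1].astype(float)
    im=np.clip(255*(im/110)**.7,0,255).astype(np.uint8)
    im=cv2.resize(im,None,fx=k,fy=k,interpolation=cv2.INTER_CUBIC);raw=im.copy()
    for q,c in(([(99,-33,135),(99,33,135),(21,33,135),(21,-33,135)],(0,255,0)),([(0,-24,130),(0,24,130)],(0,0,255)),([(115,-52,130),(115,52,130)],(255,0,0))):
        cv2.polylines(im,[((proj(p,fix2w(f,q))-[b[0],b[1]]+.5)*k).astype(int)],True,c,1)
    out.append(np.vstack([raw,im]))
cv2.imwrite('pics/c6.png',np.hstack(out))
E
```

```text
16.3333 [-0.48764154 -0.27980407 -1.08790737] [ 0.45058568 -0.00379159  0.23081485]
```

View pics/c6.png

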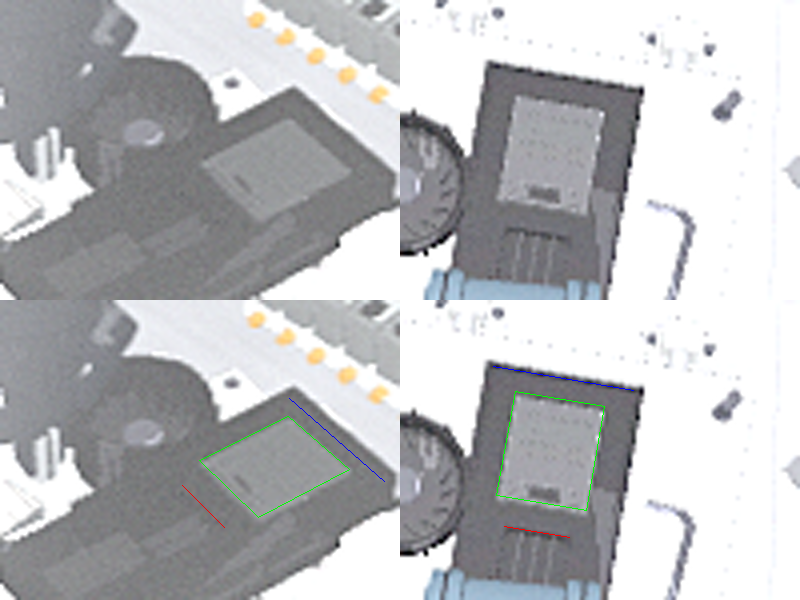

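The lid lies flat and square on the deck. In the top view its rear edge is at about (545,207), about 20 mm ahead of the port edge, and the robot is clear. I'm handing the job in.

```bash
python3 -c "
from rig import arm
print(arm.sign_off())"
```

```text
the job is handed in; nothing more can be done
None
```

The lid lies flat on the deck, about 20 mm clear of the port, and the job is handed in at 16 s; but on the way the low fingertips jammed, probably on the sprung-up barb after the lid had passed it, and I pushed on through two moves to 87 N at the wrist before backing off.

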